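# Pack the sample-collection tray

### The job

Pack the sample-collection tray: set the orange-lidded specimen cup in the orange liner, the cream jar in the white liner, the blue-and-white label box in the blue liner and the teal-banded lancet carton in the green liner, each gently set down (not dropped) and upright as it stands now, flat on the liner's floor. The white-lidded cup and the red-banded carton do not belong in it: leave them standing where they are.

Things in the scene. Friction and masses are not known exactly. Their poses are not given: they have to be found in the camera images.
- orange_cup: white specimen cup with an orange screw lid, upright: 70 mm high, lid 66 mm across and the top 13 mm of it, body up to 58 mm across; 55 g or so. Origin at the centre of its underside, z up. Can be gripped across the lid
- jar: cream-coloured screw-lid jar, upright: 72 mm high, body 43 mm, lid (top 20 mm) 46 mm across; about 90 g. Origin at the centre of its underside, z up
- label_box: small slide-label box standing upright, white waist between a blue top and a blue foot: 34 (x) x 40 (y) x 66 mm; top and foot plates 12 mm thick, waist 26 x 32 mm; about 60 g. Origin at the centre of its underside, z up. Can be gripped across the top plate
- lancet_carton: white carton of lancets with teal bands (not the larger green-banded carton at the back right, which is scenery), lying flat: 54 (x) x 95 (y) x 41 mm high; about 70 g. Origin at the centre of its underside, z up, y along its length. It fits a liner only with its length along the liner's long side
- white_cup: look-alike to be left: specimen cup with a white screw lid, otherwise the same as the orange-lidded one (66 mm across, 70 mm high). Origin at the centre of its underside
- slip_carton: look-alike to be left: square white carton of cover slips with red bands, 62 x 63 x 30 mm high. Origin at the centre of its underside
- orange_liner: orange open liner, 100 (x) x 118 (y) x 14 mm, walls and floor 3 mm; one of four equal ones set two by two (centres 106 mm apart in x, 124 in y, any order) in a fixed aluminium tray (226 x 262 mm, rim 14 mm). All share one heading: y along the long side, z up. Origin: centre of underside, 6 mm above the worktop; inner floor 9 mm, rim 20 mm above the worktop
- white_liner: white open liner, 100 (x) x 118 (y) x 14 mm, walls and floor 3 mm; one of four equal ones set two by two (centres 106 mm apart in x, 124 in y, any order) in a fixed aluminium tray (226 x 262 mm, rim 14 mm). All share one heading: y along the long side, z up. Origin: centre of underside, 6 mm above the worktop; inner floor 9 mm, rim 20 mm above the worktop
- blue_liner: blue open liner, 100 (x) x 118 (y) x 14 mm, walls and floor 3 mm; one of four equal ones set two by two (centres 106 mm apart in x, 124 in y, any order) in a fixed aluminium tray (226 x 262 mm, rim 14 mm). All share one heading: y along the long side, z up. Origin: centre of underside, 6 mm above the worktop; inner floor 9 mm, rim 20 mm above the worktop
- green_liner: green open liner, 100 (x) x 118 (y) x 14 mm, walls and floor 3 mm; one of four equal ones set two by two (centres 106 mm apart in x, 124 in y, any order) in a fixed aluminium tray (226 x 262 mm, rim 14 mm). All share one heading: y along the long side, z up. Origin: centre of underside, 6 mm above the worktop; inner floor 9 mm, rim 20 mm above the worktop

How it is judged:
At the end, for the whole second after the job is handed in: Orange-lidded cup in the orange liner, jar in the white, label box in the blue, lancet carton in the green: centres within 40 mm (short way) and 46 mm (long way) of the liner's, under 7 mm off its floor, tilt under 0.15 rad, at rest. White-lidded cup and red-banded carton moved under 30 mm, upright (x of orange_cup in the frame of orange_liner between -0.04 and 0.04 m and y of orange_cup in the frame of orange_liner between -0.046 and 0.046 m and z of orange_cup in the frame of orange_liner below 0.01 m and angle between each of orange_cup, jar, label_box, lancet_carton, white_cup, slip_carton's own z axis and vertical below 0.15 rad and linear speed of each of orange_cup, jar, label_box, lancet_carton below 0.03 m/s and angular speed of each of orange_cup, jar, label_box, lancet_carton below 0.3 rad/s and x of jar in the frame of white_liner between -0.04 and 0.04 m and y of jar in the frame of white_liner between -0.046 and 0.046 m and z of jar in the frame of white_liner below 0.01 m and x of label_box in the frame of blue_liner between -0.04 and 0.04 m and y of label_box in the frame of blue_liner between -0.046 and 0.046 m and z of label_box in the frame of blue_liner below 0.01 m and x of lancet_carton in the frame of green_liner between -0.04 and 0.04 m and y of lancet_carton in the frame of green_liner between -0.046 and 0.046 m and z of lancet_carton in the frame of green_liner below 0.01 m and distance of each of white_cup, slip_carton from where it was at the start of the episode below 0.03 m); the robot touches nothing.
It fails at once if a thing is dropped into its liner (arrives faster than 0.7 m/s) instead of being set down ((horizontal distance between orange_cup and orange_liner below 0.06 m and z of orange_cup in the frame of orange_liner below 0.03 m and linear speed of orange_cup above 0.7 m/s) or (horizontal distance between jar and white_liner below 0.06 m and z of jar in the frame of white_liner below 0.03 m and linear speed of jar above 0.7 m/s) or (horizontal distance between label_box and blue_liner below 0.06 m and z of label_box in the frame of blue_liner below 0.03 m and linear speed of label_box above 0.7 m/s) or (horizontal distance between lancet_carton and green_liner below 0.06 m and z of lancet_carton in the frame of green_liner below 0.03 m and linear speed of lancet_carton above 0.7 m/s)).
It fails at once if the white-lidded cup is moved 30 mm or more, or tipped over (distance of white_cup from where it was at the start of the episode above 0.03 m or angle between white_cup's own z axis and vertical above 0.5 rad).
It fails at once if the red-banded carton is moved 30 mm or more, or tipped over (distance of slip_carton from where it was at the start of the episode above 0.03 m or angle between slip_carton's own z axis and vertical above 0.5 rad).
It also fails if it takes over 104 s, if anything falls off the work surface, if the arm or the gripper's body presses on something with over 40 N, if the wrist force passes 120 N, or if a joint passes its speed limit or range.

### The arm

A 6-joint arm with a two-finger parallel gripper is mounted at the origin on a cart in front of the work surface, level with it; the furniture and walls round the work are solid. World frame = base frame: x ahead of the robot, y to its left, z up, the work surface at z = 0. Lengths are in m, angles in rad, forces in N, time in s.
With the tool pointing down it reaches from about 0.35 to 0.975 m from the base axis. Payload 4.9 kg.
Tool frame: the origin (TCP) lies midway between the tips of the shut fingers; the grasp point (between the pads) lies 19 mm behind it (manip.hold_point_z is the distance from the TCP to the grasp point, in m); z points along the fingers, y is the line along which they close (so a half turn about z gives the same grasp; the last joint's range is limited). The gripper opens to 85 mm and grips with 20 to 120 N. Pads are 22 mm wide; open, the fingers measure 114 mm over their backs; the gripper's body (76 mm by 85 mm) begins 54 mm behind the grasp point. The pads swing forward as they close: fully open they stand 13 mm farther back than shut.
Start: joints at [1.136, 0.053, 1.613, -0, 1.476, -0.119], TCP at [0.194, 0.594, 0.231] pointing down, gripper open.
Joint ranges: [-3.01, 3.01], [-1.01, 2.22], [0.06, 2.58], [-1.02, 4.17], [0.09, 2.62], [-3.14, 3.14]. Speed limits (rad/s): [2.57, 2.57, 3.14, 3.14, 3.14, 3.14].

### API

Orientations are given as a unit quaternion [w, x, y, z].
In Python, from plant import manip gives the robot as it stands. The module is installed in compiled form; this text tells all that it offers.
- The arm moves only by the shell command python3 -m jog 'ROWS' [OPENING]. ROWS is JSON, one flat list of numbers, 6 for each row, row after row: the shift along the tool's x, y, z in units of 0.1 m (1.0 is 0.1 m), then the turn, a rotation vector about the tool's x, y, z in units of 180 degrees (1.0 is 180 degrees). A call has 1 to 8 rows; each row is the pose to reach, as a shift and turn from the pose commanded when the call began, along the tool's axes at that moment, turning the shorter way round; what a row does not reach only later rows make up. A row lasts 1/8 s, in which the tool goes at most 62.5 mm and 10.7 degrees, less where a joint would pass 70% of its speed; a pose out of reach is approached as far as the arm can. A call with a number of a shift or a turn outside -1 to 1 is refused whole. A call with a gripper value outside its range is refused whole. OPENING is the finger opening in mm, from 0 to 85.4, set as the call begins (- or left out, the last holds). The fingers move at their own pace and stop on an object; the grip force is fixed at half the most. Time passes only in rows, so rows that repeat a pose let the fingers close. It gives the time, the measured TCP pose, the force, the opening and the grip force at its end, in the units of the state.
- manip.state(): the state, without advancing time (a new reading comes with each control period).
- manip.grab_frame(name): name is "scene" or "top" or "wrist"; returns a dict with "img" (400x640x3 uint8, blue, green, red), "z_map" (400x640 float32, m along the optical axis (not along the pixel's ray), 0 where there is no reading), "fx", "fy", "cx", "cy" (pixels), "xyz" and "attitude" of the camera in the world; the wrist camera has in their place "T_tool_cam" (4x4, takes a point from camera to tool coordinates, whose origin is the TCP and whose axes are the flange's). Camera axes: x right, y up, looking along -z (the intrinsics and any distortion apply to the point x, -y, -z); pixel columns grow to the right and rows downward; lengths in m; the calibration is good to about 2 mm. A picture is of the moment at which its call begins: read the wrist's pose just before it.
- manip.job_done(): hands the job in; it is judged then, once.
The state is a dict: "time": time; "joint_pos": joint angles; "joint_vel": joint speeds; "joint_efforts": joint torques, N m; "tool_pos": TCP position; "tool_rot": TCP orientation; "contact_force": force on the tool from outside, world axes, zero at the start; "ft_torque": the same for the moment, N m; "gripper_width": opening from 0.0 (shut) to 1.0 (fully open); "grasp_force": force on a finger pad.
Only numpy, scipy, OpenCV 4.12 (cv2) and the standard library are available. Lean on these libraries where they do the work, as an engineer would, in place of code of your own. Each camera call takes 0.05 s, during which the arm holds its last target. There are 200 camera calls.

## Working session

There is one attempt and no reset: what is moved stays moved. The work goes in short steps, Python scripts to look and compute and a shell command to move; the robot and the scene stay as the last step left them, time stands still between calls to the robot, and variables do not carry over. Pictures are saved under pics/ and viewed, at most 14 in all, crops included, and the job is handed in when it is done.

```bash
mkdir -p pics
cat > h.py <<'E'
import numpy as np, cv2
from plant import manip
from scipy.spatial.transform import Rotation as R
def q2R(q): return R.from_quat([q[1],q[2],q[3],q[0]]).as_matrix()
def cam(f,st=None):
    if "T_tool_cam" in f:
        T=np.eye(4);T[:3,:3]=q2R(st["tool_rot"]);T[:3,3]=st["tool_pos"]
        return T@np.array(f["T_tool_cam"])
    T=np.eye(4);a=np.array(f["attitude"]);T[:3,:3]=a if a.shape==(3,3) else q2R(a);T[:3,3]=f["xyz"];return T
def onplane(f,T,u,v,z):
    d=T[:3,:3]@np.array([(u-f["cx"])/f["fx"],-(v-f["cy"])/f["fy"],-1.]);return T[:3,3]+d*(z-T[2,3])/d[2]
def cloud(f,T):
    v,u=np.mgrid[:400,:640];z=f["z_map"]
    P=np.stack([(u-f["cx"])/f["fx"]*z,-(v-f["cy"])/f["fy"]*z,-z],-1)
    return P@T[:3,:3].T+T[:3,3]
E
python3 - <<'E'
from h import *
for n in("scene","top","wrist"):
    st=manip.state();f=manip.grab_frame(n);cv2.imwrite(f"pics/{n}0.png",f["img"])
    print(n,{k:v for k,v in f.items() if k not in("img","z_map")},(f["z_map"]>0).mean());np.save(n+"0.npy",dict(f=f,st=st),allow_pickle=True)
print(st, manip.hold_point_z)
E
```

```text
scene {'fx': 499.3831553165305, 'fy': 499.3831553165305, 'cx': 320.9644305340926, 'cy': 207.98072719093724, 'xyz': array([-0.37684893, -0.55570242,  1.04723055]), 'attitude': array([ 0.80078959,  0.34630076, -0.18561911, -0.45205903])} 0.99623046875
top {'fx': 474.71506978725944, 'fy': 474.71506978725944, 'cx': 323.4799206071131, 'cy': 201.3564587512326, 'xyz': array([ 0.33708601, -0.00757201,  1.66558373]), 'attitude': array([-0.69574819, -0.03811728,  0.03399192,  0.71646778])} 0.99621484375
wrist {'fx': 360.3546061464366, 'fy': 360.3546061464366, 'cx': 315.92001189542935, 'cy': 201.85837562692998, 'T_tool_cam': array([[-2.71919366e-05,  9.46988729e-01,  3.21266783e-01,
         8.29496106e-02],
       [ 9.99999987e-01, -2.48025667e-05,  1.57749541e-04,
        -8.96207202e-04],
       [ 1.57355278e-04,  3.21266783e-01, -9.46988717e-01,
        -1.41955164e-01],
       [ 0.00000000e+00,  0.00000000e+00,  0.00000000e+00,
         1.00000000e+00]])} 0.99591015625
{'time': 0.1, 'joint_pos': array([ 1.13600714e+00,  5.33018748e-02,  1.61415883e+00, -4.89618336e-06,
        1.47603634e+00, -1.19005381e-01]), 'joint_vel': array([ 1.04536667e-03,  8.64177062e-05, -4.03866797e-03,  5.64728726e-04,
        1.01535497e-03, -5.99604035e-04]), 'joint_efforts': array([ 3.13040482e-04, -3.94905603e+01, -3.71361780e+01, -1.29383898e-04,
        3.93668481e-03,  8.91059301e-06]), 'tool_pos': array([0.19386133, 0.59356953, 0.23017786]), 'tool_rot': array([-2.57959488e-04,  1.57236380e-01,  9.87560537e-01, -9.16589288e-04]), 'contact_force': array([ 3.59437032e-01,  2.85637368e-04, -2.52135795e-01]), 'ft_torque': array([ 0.04860774, -0.00472323, -0.03308171]), 'grasp_force': 0.0, 'gripper_width': 1.0023495056328482} 0.0187
```

View pics/top0.png

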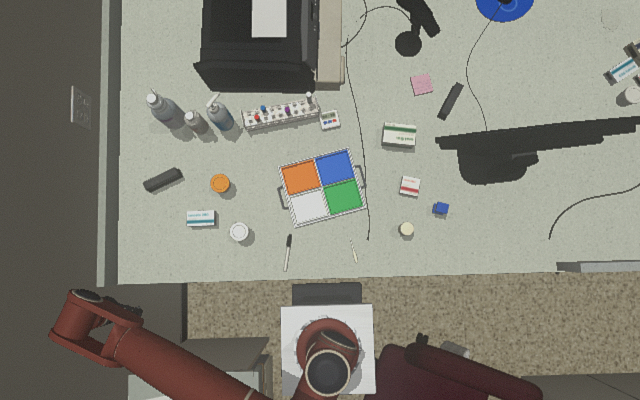

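View pics/scene0.png

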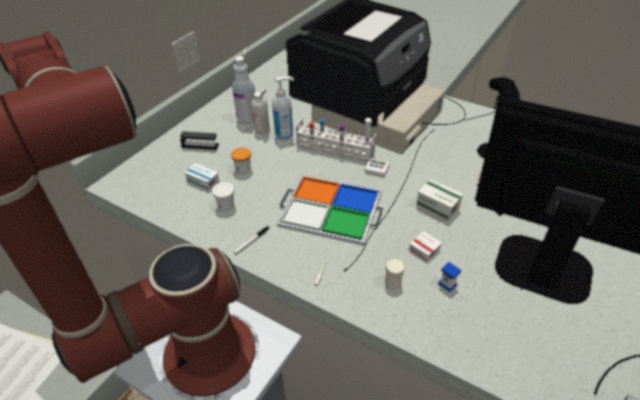

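The top view shows the tray at (323,187) with orange (300,177), blue (335,168), white (308,207) and green (345,196) liners. The orange cup is at (221,183), the lancet carton at (201,218), the white cup at (239,232), the jar at (406,229), the label box at (441,209) and the slip carton at (410,186). The scene view agrees.

Run:
```python
from h import *
d=np.load("top0.npy",allow_pickle=True).item();f=d["f"];T=cam(f);C=cloud(f,T);im=f["img"]
hsv=cv2.cvtColor(im,cv2.COLOR_BGR2HSV)
print("table z",np.median(C[240:265,190:280,2]),np.median(C[240:265,380:500,2]))
for n,(u,v),h in [("ocup",(221,183),.07),("carton",(201,218),.041),("wcup",(239,232),.07),("jar",(406,229),.072),("box",(441,209),.066),("slip",(410,186),.03),("greencarton",(399,135),.05)]:
    w=24; z=C[v-w:v+w,u-w:u+w,2]; m=np.zeros((400,640),np.uint8); m[v-w:v+w,u-w:u+w]=(z>h-.012)&(z<h+.02)
    k,l,s,c=cv2.connectedComponentsWithStats(m);i=1+np.argmax(s[1:,4]);ys,xs=np.where(l==i)
    P=np.array([onplane(f,T,a,b,h)[:2] for a,b in zip(xs,ys)]);(cx,cy),(a,b),an=cv2.minAreaRect((P*1000).astype(np.float32))
    print(n,len(P),"centre",(cx,cy),"size",a,b,"ang",an,"r,th",np.hypot(cx,cy),"maxz",C[ys,xs,2].max())
for n,lo,hi in [("orange",(5,150,100),(20,255,255)),("blue",(100,120,80),(130,255,255)),("green",(45,120,60),(80,255,255)),("white",(0,0,215),(180,40,255))]:
    m=cv2.inRange(hsv,lo,hi);mm=np.zeros_like(m);mm[145:230,275:372]=m[145:230,275:372]
    k,l,s,c=cv2.connectedComponentsWithStats(mm);i=1+np.argmax(s[1:,4]);ys,xs=np.where(l==i)
    P=np.array([onplane(f,T,a,b,.012)[:2] for a,b in zip(xs,ys)]);print(n,len(P),cv2.minAreaRect((P*1000).astype(np.float32)))
```

```text
table z 0.001046760680883163 0.0006172428103026206
ocup 296 centre (573.7848510742188, 350.64178466796875) size 64.96662139892578 61.72430419921875 ang 88.28910827636719 r,th 672.442351787424 maxz 0.0801217794723672
carton 431 centre (458.2608947753906, 423.32037353515625) size 53.666587829589844 93.97315979003906 ang 1.175471305847168 r,th 623.8615121405438 maxz 0.05287788972464025
wcup 297 centre (408.9277648925781, 286.1777038574219) size 60.959346771240234 60.44340133666992 ang 88.3316650390625 r,th 499.1188186044941 maxz 0.08299240355386583
jar 158 centre (400.734130859375, -276.0755615234375) size 43.740638732910156 43.53194046020508 ang 88.31574249267578 r,th 486.6267145421632 maxz 0.08115939191027755
box 127 centre (468.3697814941406, -399.6391296386719) size 40.650230407714844 34.94270706176758 ang 73.0892105102539 r,th 615.6960988630871 maxz 0.07556677601746631
slip 334 centre (550.0804443359375, -300.6145935058594) size 63.12324523925781 64.37863159179688 ang 76.23143768310547 r,th 626.8633256695717 maxz 0.04381787411359239
greencarton 693 centre (728.3814697265625, -268.3675537109375) size 113.28791809082031 78.17129516601562 ang 80.92186737060547 r,th 776.2478401424511 maxz 0.06997185532329198
orange 889 ((596.5560302734375, 79.13652801513672), (99.39096069335938, 116.10665130615234), 13.940958023071289)
blue 918 ((626.7470092773438, -41.998565673828125), (99.74028015136719, 117.33658599853516), 14.01062297821045)
green 839 ((520.193603515625, -68.3336181640625), (91.44264221191406, 115.36540985107422), 13.931038856506348)
white 125 ((491.41522216796875, 52.72073745727539), (86.7516098022461, 106.38549041748047), 13.891201972961426)
```

```bash
cat >> h.py <<'E'
def plan(x,y,z,yaw,n=None):
    """yaw = world angle of tool y (deg). Prints final row of each call in sequence."""
    st=manip.state();p=np.array(st["tool_pos"]);M=q2R(st["tool_rot"]);a0=np.degrees(np.arctan2(M[1,1],M[0,1]))
    dy=(yaw-a0+180)%360-180; d=np.array([x,y,z])-p
    n=n or int(max(np.ceil(np.linalg.norm(d)/.098),np.ceil(abs(dy)/75),1))
    print("from",p.round(4),"yaw %.1f"%a0,"tilt %.2f"%np.degrees(np.arccos(-M[2,2])),"j6",st["joint_pos"][5].round(2),"t",st["time"])
    for i in range(n):
        a=np.radians(a0+dy*i/n);X=np.array([-np.sin(a),np.cos(a),0]);Y=np.array([np.cos(a),np.sin(a),0])
        s=d/n; print([round(float(v)/.1,3) for v in (s@X,s@Y,-s[2])],"rz",round(-dy/n/180,4))
E
python3 -c "
from h import *
plan(.458,.400,.15,1.2)"
```

```text
from [0.1939 0.5936 0.2303] yaw 71.9 tilt 0.10 j6 -0.12 t 0.15
[-0.778, -0.255, 0.201] rz 0.0982
[-0.819, -0.007, 0.201] rz 0.0982
[-0.782, 0.242, 0.201] rz 0.0982
[-0.672, 0.468, 0.201] rz 0.0982
```

```bash
python3 -m jog '[-0.39,-0.13,0.1,0,0,0.049,-0.778,-0.255,0.2,0,0,0.098]' 85; python3 -m jog '[-0.41,0,0.1,0,0,0.049,-0.82,-0.01,0.2,0,0,0.098]'; python3 -m jog '[-0.39,0.12,0.1,0,0,0.049,-0.78,0.24,0.2,0,0,0.098]'; python3 -m jog '[-0.34,0.23,0.1,0,0,0.049,-0.67,0.47,0.2,0,0,0.098,-0.67,0.47,0.2,0,0,0.098,-0.67,0.47,0.2,0,0,0.098]'
cat >> h.py <<'E'
def look(name):
    st=manip.state();f=manip.grab_frame("wrist");T=cam(f,st);cv2.imwrite(f"pics/{name}.png",f["img"]);return f,T,cloud(f,T),st
def topobj(C,f,T,h,near,rad,tol=.010):
    m=((np.abs(C[...,2]-h)<tol)&(np.hypot(C[...,0]-near[0],C[...,1]-near[1])<rad)).astype(np.uint8)
    k,l,s,c=cv2.connectedComponentsWithStats(m);i=1+np.argmax(s[1:,4]);ys,xs=np.where(l==i)
    P=np.array([onplane(f,T,a,b,h)[:2] for a,b in zip(xs,ys)]);r=cv2.minAreaRect((P*1000).astype(np.float32))
    print("obj",len(P),"touches border",ys.min()==0 or ys.max()==399 or xs.min()==0 or xs.max()==639,np.round(r[0],1),np.round(r[1],1),round(r[2],1),"medz",np.median(C[ys,xs,2]).round(4));return r
E
python3 - <<'E'
from h import *
f,T,C,st=look("w1");topobj(C,f,T,.041,(.458,.423),.08)
plan(.458,.423,.01,1.2)
E
```

```text
time: 0.4
tool_pos: [0.2604, 0.5451, 0.2107]
tool_rot: [0.0, 0.309, 0.951, -0.0]
contact_force: [0.2, -0.2, 0.1]
gripper_width: 0.999
grasp_force: 0.0
time: 0.65
tool_pos: [0.3269, 0.496, 0.1906]
tool_rot: [-0.0, 0.451, 0.892, -0.0]
contact_force: [0.1, -0.4, -0.4]
gripper_width: 0.998
grasp_force: 0.0
time: 0.9
tool_pos: [0.3927, 0.4476, 0.1706]
tool_rot: [-0.0, 0.583, 0.813, -0.0]
contact_force: [0.1, 0.7, 0.1]
gripper_width: 0.991
grasp_force: 0.0
time: 1.4
tool_pos: [0.4577, 0.4008, 0.1511]
tool_rot: [-0.0, 0.698, 0.716, -0.0]
contact_force: [-0.8, -1.1, 0.1]
gripper_width: 0.997
grasp_force: 0.0
obj 9329 touches border False [459.5 423.8] [51.9 93.5] 1.1 medz 0.0402
from [0.4575 0.4012 0.1514] yaw 1.4 tilt 0.02 j6 0.57 t 1.45
[0.109, 0.005, 0.707] rz 0.0007
[0.109, 0.005, 0.707] rz 0.0007
```

View pics/w1.png

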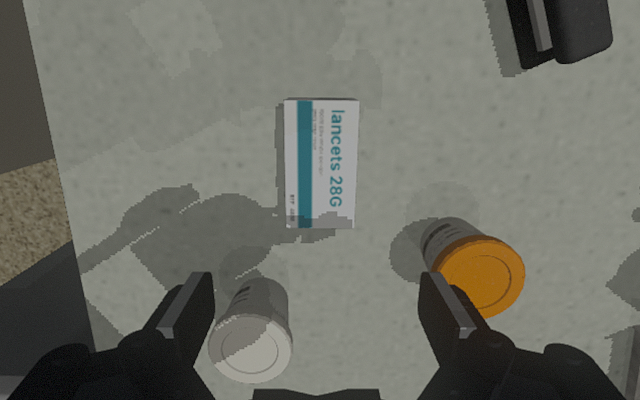

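The wrist view shows the teal-banded carton at (320,165) between the fingers' line, with the white cup at (250,345) and the orange cup at (480,275). The carton is at (459.5, 424) mm, 1° heading, so I descend and grip.

```bash
python3 -m jog '[0.11,0.01,0.4,0,0,0,0.23,0.02,0.8,0,0,0,0.23,0.02,0.8,0,0,0]'; python3 -m jog '[0,0,0.25,0,0,0,0,0,0.5,0,0,0,0,0,0.61,0,0,0,0,0,0.61,0,0,0]' ; python3 -m jog '[0,0,0,0,0,0,0,0,0,0,0,0,0,0,0,0,0,0,0,0,0,0,0,0,0,0,0,0,0,0]' 0; python3 -m jog '[0,0,-0.1,0,0,0,0,0,-0.3,0,0,0,0,0,-0.6,0,0,0,0,0,-0.9,0,0,0,0,0,-0.9,0,0,0]'
```

```text
time: 1.82
tool_pos: [0.4562, 0.4232, 0.0676]
tool_rot: [-0.001, 0.698, 0.716, -0.004]
contact_force: [0.2, -0.4, -0.2]
gripper_width: 0.994
grasp_force: 0.0
time: 2.33
tool_pos: [0.4595, 0.424, 0.011]
tool_rot: [0.0, 0.699, 0.716, 0.0]
contact_force: [0.6, 0.1, 0.1]
gripper_width: 0.994
grasp_force: 0.0
time: 2.95
tool_pos: [0.4608, 0.4245, 0.0122]
tool_rot: [0.0, 0.699, 0.715, 0.001]
contact_force: [0.8, 0.4, 6.8]
gripper_width: 0.622
grasp_force: 65.3
time: 3.58
tool_pos: [0.4616, 0.4252, 0.1047]
tool_rot: [0.001, 0.699, 0.715, 0.004]
contact_force: [0.1, -0.0, -0.7]
gripper_width: 0.624
grasp_force: 64.7
```

```bash
python3 -c "
from h import *
plan(.524,-.067,.13,14.2)"
```

```text
from [0.4616 0.4252 0.1047] yaw 1.4 tilt 0.43 j6 0.6 t 3.575
[-0.823, 0.085, -0.042] rz -0.0119
[-0.825, 0.054, -0.042] rz -0.0119
[-0.827, 0.023, -0.042] rz -0.0119
[-0.827, -0.008, -0.042] rz -0.0119
[-0.826, -0.039, -0.042] rz -0.0119
[-0.824, -0.07, -0.042] rz -0.0119
```

```bash
python3 -m jog '[-0.1,0.01,-0.1,0,0,-0.003,-0.4,0.04,-0.2,0,0,-0.006,-0.82,0.085,-0.25,0,0,-0.012]'; python3 -m jog '[-0.41,0.03,0,0,0,-0.006,-0.82,0.055,0,0,0,-0.012]'; python3 -m jog '[-0.41,0.01,0,0,0,-0.006,-0.83,0.02,0,0,0,-0.012]'; python3 -m jog '[-0.41,0,0,0,0,-0.006,-0.83,-0.01,0,0,0,-0.012]';python3 -m jog '[-0.41,-0.02,0,0,0,-0.006,-0.83,-0.04,0,0,0,-0.012]';python3 -m jog '[-0.4,-0.03,0,0,0,-0.006,-0.7,-0.06,0,0,0,-0.012,-0.82,-0.07,0,0,0,-0.012,-0.82,-0.07,0,0,0,-0.012,-0.82,-0.07,0,0,0,-0.012]'
python3 - <<'E'
from h import *
f,T,C,st=look("w2")
print(st["gripper_width"],st["grasp_force"],st["contact_force"])
hsv=cv2.cvtColor(f["img"],cv2.COLOR_BGR2HSV)
m=cv2.inRange(hsv,(45,120,60),(80,255,255));ys,xs=np.where(m>0)
P=np.array([onplane(f,T,a,b,.02)[:2] for a,b in zip(xs,ys)]);print(len(P),cv2.minAreaRect((P*1000).astype(np.float32)))
plan(.524,-.067,.021,14.2)
E
```

```text
time: 3.95
tool_pos: [0.4694, 0.3407, 0.1246]
tool_rot: [-0.0, 0.684, 0.729, -0.001]
contact_force: [0.7, -0.4, -0.8]
gripper_width: 0.625
grasp_force: 64.7
time: 4.2
tool_pos: [0.4796, 0.2582, 0.124]
tool_rot: [-0.0, 0.671, 0.741, -0.001]
contact_force: [0.1, -0.2, -1.4]
gripper_width: 0.627
grasp_force: 64.7
time: 4.45
tool_pos: [0.4896, 0.176, 0.1239]
tool_rot: [-0.001, 0.657, 0.754, -0.001]
contact_force: [1.0, -0.7, -1.5]
gripper_width: 0.624
grasp_force: 64.7
time: 4.7
tool_pos: [0.4998, 0.0938, 0.124]
tool_rot: [-0.001, 0.643, 0.766, -0.001]
contact_force: [1.0, -0.0, -0.9]
gripper_width: 0.627
grasp_force: 64.7
time: 4.95
tool_pos: [0.5102, 0.0115, 0.124]
tool_rot: [-0.001, 0.628, 0.778, -0.001]
contact_force: [0.1, -1.1, -1.1]
gripper_width: 0.619
grasp_force: 64.7
time: 5.58
tool_pos: [0.5215, -0.0675, 0.1249]
tool_rot: [-0.001, 0.613, 0.79, 0.0]
contact_force: [-0.1, 1.0, -0.6]
gripper_width: 0.624
grasp_force: 64.7
0.6241328829764208 64.70505595207214 [-0.14560881  0.97467663 -0.59286275]
7155 ((514.092529296875, -33.67715835571289), (100.88394927978516, 46.7745475769043), 12.483116149902344)
from [ 0.5216 -0.0674  0.125 ] yaw 14.4 tilt 0.04 j6 -0.52 t 5.625
[-0.001, 0.012, 0.52] rz 0.0005
[-0.001, 0.012, 0.52] rz 0.0005
```

View pics/w2.png

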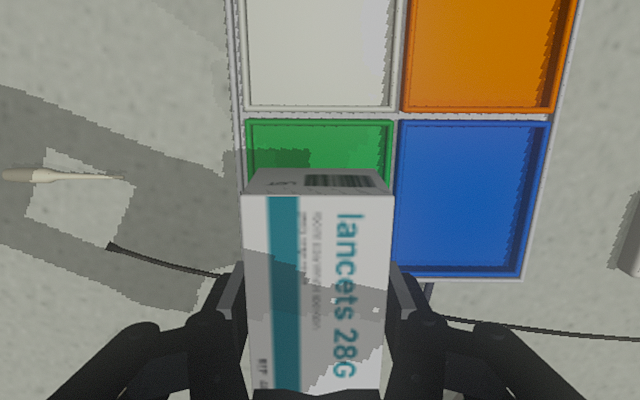

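The wrist view shows the carton held level, its far top edge at (241–392, 196). The green liner's far rim edge is at (245–393, 120). I compute both to check the alignment.

Run:
```python
from h import *
st=manip.state();f=manip.grab_frame("wrist");T=cam(f,st);C=cloud(f,T)
yl=np.array([-.2419,.9703]);xl=np.array([.9703,.2419])
a,b=[onplane(f,T,u,120,.02)[:2] for u in(245,394)];print("liner edge",a,b,"w",np.linalg.norm(a-b),np.degrees(np.arctan2(*(b-a)[::-1])),"c",(a+b)/2-.059*yl)
zt=np.median(C[230:330,270:300,2]);print("zt",zt,C[205,320,2],C[360,320,2])
a,b=[onplane(f,T,u,196,zt)[:2] for u in(241,392)];print("carton",np.linalg.norm(a-b),np.degrees(np.arctan2(*(b-a)[::-1])),"c",(a+b)/2-.0475*yl)
```

```text
liner edge [ 0.46072252 -0.0247875 ] [5.57721092e-01 6.69716875e-05] w 0.1001322563691671 14.371997179532915 c [ 0.5234939  -0.06960797]
zt 0.15319118284042893 0.15336147370851805 0.1530453404183845
carton 0.05008257673838808 14.375906132335146 c [ 0.52132201 -0.06957451]
```

```bash
python3 -m jog '[0,0.02,0.2,0,0,0,0,0.02,0.5,0,0,0,0,0.02,0.8,0,0,0,0,0.02,0.93,0,0,0,0,0.02,1.0,0,0,0,0,0.02,1.0,0,0,0]'; python3 -m jog '[0,0,0.01,0,0,0,0,0,0.02,0,0,0,0,0,0.03,0,0,0,0,0,0.03,0,0,0]'
```

```text
time: 6.42
tool_pos: [0.5242, -0.0679, 0.0257]
tool_rot: [0.0, 0.613, 0.79, 0.0]
contact_force: [0.1, -0.4, -0.9]
gripper_width: 0.619
grasp_force: 64.7
time: 6.92
tool_pos: [0.5238, -0.068, 0.0224]
tool_rot: [0.0, 0.614, 0.79, 0.0]
contact_force: [0.3, 0.5, -0.9]
gripper_width: 0.622
grasp_force: 64.7
```

```bash
python3 -m jog '[0,0,0.01,0,0,0,0,0,0.015,0,0,0,0,0,0.015,0,0,0]'; python3 -m jog '[0,0,0.01,0,0,0,0,0,0.01,0,0,0,0,0,0.01,0,0,0]'
```

```text
time: 7.3
tool_pos: [0.5239, -0.068, 0.0212]
tool_rot: [0.0, 0.614, 0.79, -0.0]
contact_force: [-2.3, -0.4, 2.6]
gripper_width: 0.625
grasp_force: 65.2
time: 7.68
tool_pos: [0.5239, -0.068, 0.0212]
tool_rot: [-0.0, 0.614, 0.79, -0.0]
contact_force: [-5.8, 0.5, 11.4]
gripper_width: 0.623
grasp_force: 65.9
```

```bash
python3 -m jog '[0,0,-0.01,0,0,0,0,0,-0.01,0,0,0,0,0,-0.01,0,0,0,0,0,-0.01,0,0,0]' 85; python3 -m jog '[0,0,-0.2,0,0,0,0,0,-0.6,0,0,0,0,0,-1,0,0,0,0,0,-1,0,0,0]'
python3 - <<'E'
from h import *
f=manip.grab_frame("top");T=cam(f);C=cloud(f,T)
topobj(C,f,T,.050,(.524,-.068),.07,.012)
plan(.395,-.276,.15,14.2)
E
```

```text
time: 8.18
tool_pos: [0.5237, -0.0679, 0.0205]
tool_rot: [-0.0, 0.614, 0.79, -0.0]
contact_force: [-0.0, 0.3, 0.6]
gripper_width: 1.0
grasp_force: 0.0
time: 8.68
tool_pos: [0.5267, -0.0687, 0.1251]
tool_rot: [0.004, 0.614, 0.79, 0.002]
contact_force: [0.5, -0.6, -0.0]
gripper_width: 0.993
grasp_force: 0.0
obj 133 touches border False [515.7 -40.3] [52.5 39. ] 14.3 medz 0.0511
from [ 0.5251 -0.0683  0.1226] yaw 14.3 tilt 0.22 j6 -0.52 t 8.725
[-0.564, -0.591, -0.091] rz 0.0002
[-0.564, -0.591, -0.091] rz 0.0002
[-0.564, -0.59, -0.091] rz 0.0002
```

```bash
python3 -m jog '[-0.3,-0.3,-0.05,0,0,0,-0.565,-0.59,-0.1,0,0,0]'; python3 -m jog '[-0.3,-0.3,-0.05,0,0,0,-0.565,-0.59,-0.1,0,0,0]'; python3 -m jog '[-0.3,-0.3,-0.05,0,0,0,-0.565,-0.59,-0.1,0,0,0,-0.565,-0.59,-0.1,0,0,0,-0.565,-0.59,-0.1,0,0,0]'
python3 - <<'E'
from h import *
f,T,C,st=look("w3");r=topobj(C,f,T,.072,(.40,-.276),.05)
plan(r[0][0]/1000,r[0][1]/1000,.036,14.2)
E
```

```text
time: 8.98
tool_pos: [0.479, -0.1374, 0.1288]
tool_rot: [-0.002, 0.613, 0.79, -0.0]
contact_force: [-0.5, 0.3, -0.8]
gripper_width: 0.997
grasp_force: 0.0
time: 9.22
tool_pos: [0.4356, -0.207, 0.1388]
tool_rot: [-0.002, 0.614, 0.79, -0.0]
contact_force: [-0.0, 0.2, 0.7]
gripper_width: 0.994
grasp_force: 0.0
time: 9.72
tool_pos: [0.3937, -0.2751, 0.1493]
tool_rot: [-0.001, 0.614, 0.79, 0.0]
contact_force: [-0.4, 1.0, 0.3]
gripper_width: 0.995
grasp_force: 0.0
obj 3733 touches border False [ 401.2 -276.9] [45.2 46.8] 14.3 medz 0.0713
from [ 0.394  -0.2748  0.1495] yaw 14.3 tilt 0.14 j6 -1.01 t 9.775
[-0.019, 0.032, 0.567] rz 0.0004
[-0.019, 0.032, 0.567] rz 0.0004
```

View pics/w3.png

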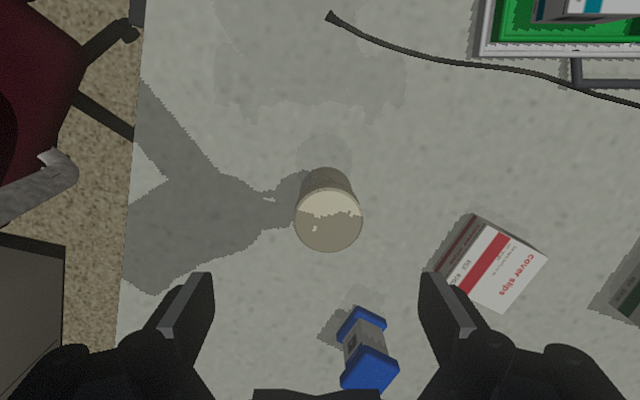

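The wrist view shows the jar at (328,220), the label box at (368,360) and the slip carton at (495,265). The jar is at (401,-277) mm.

```bash
python3 -m jog '[-0.04,0.065,0.3,0,0,0,-0.04,0.065,0.7,0,0,0,-0.04,0.065,0.7,0,0,0]'; python3 -m jog '[0,0,0.2,0,0,0,0,0,0.43,0,0,0,0,0,0.43,0,0,0,0,0,0.43,0,0,0]' ; python3 -m jog '[0,0,0,0,0,0,0,0,0,0,0,0,0,0,0,0,0,0,0,0,0,0,0,0,0,0,0,0,0,0]' 0; python3 -m jog '[0,0,-0.1,0,0,0,0,0,-0.3,0,0,0,0,0,-0.6,0,0,0,0,0,-0.9,0,0,0,0,0,-1,0,0,0,0,0,-1,0,0,0]'; python3 -c "
from h import *
plan(.494,.053,.14,14.2)"
```

```text
time: 10.15
tool_pos: [0.3996, -0.2749, 0.0768]
tool_rot: [-0.004, 0.613, 0.79, 0.001]
contact_force: [-0.3, 0.5, 1.1]
gripper_width: 0.996
grasp_force: 0.0
time: 10.65
tool_pos: [0.4025, -0.2787, 0.0395]
tool_rot: [0.001, 0.613, 0.79, -0.0]
contact_force: [0.2, -0.3, 0.0]
gripper_width: 0.993
grasp_force: 0.0
time: 11.28
tool_pos: [0.4021, -0.2788, 0.0389]
tool_rot: [0.001, 0.614, 0.79, -0.0]
contact_force: [-0.2, 1.0, 6.1]
gripper_width: 0.529
grasp_force: 60.9
time: 12.02
tool_pos: [0.4015, -0.2783, 0.138]
tool_rot: [0.0, 0.614, 0.79, -0.0]
contact_force: [-0.1, 0.5, -0.3]
gripper_width: 0.522
grasp_force: 61.3
from [ 0.4015 -0.2783  0.138 ] yaw 14.3 tilt 0.04 j6 -1.01 t 12.025
[0.745, 0.429, -0.005] rz 0.0001
[0.746, 0.428, -0.005] rz 0.0001
[0.746, 0.428, -0.005] rz 0.0001
[0.746, 0.428, -0.005] rz 0.0001
```

```bash
python3 -m jog '[0.15,0.09,0,0,0,0,0.4,0.23,0,0,0,0,0.745,0.43,0,0,0,0]'; python3 -m jog '[0.37,0.21,0,0,0,0,0.745,0.43,0,0,0,0]'; python3 -m jog '[0.37,0.21,0,0,0,0,0.745,0.43,0,0,0,0]'; python3 -m jog '[0.37,0.21,0,0,0,0,0.65,0.37,0,0,0,0,0.745,0.43,0,0,0,0,0.745,0.43,0,0,0,0]'
python3 - <<'E'
from h import *
f,T,C,st=look("w4");print(st["gripper_width"],st["contact_force"])
plan(.494,.053,.051,14.2)
E
```

```text
time: 12.4
tool_pos: [0.4241, -0.1934, 0.136]
tool_rot: [-0.002, 0.614, 0.789, 0.0]
contact_force: [1.0, 0.4, -1.6]
gripper_width: 0.528
grasp_force: 61.3
time: 12.65
tool_pos: [0.4472, -0.1099, 0.1361]
tool_rot: [-0.001, 0.614, 0.79, -0.0]
contact_force: [0.2, 0.5, -1.1]
gripper_width: 0.524
grasp_force: 61.3
time: 12.9
tool_pos: [0.4702, -0.0272, 0.1361]
tool_rot: [-0.001, 0.613, 0.79, -0.0]
contact_force: [0.9, -0.3, -1.1]
gripper_width: 0.525
grasp_force: 61.3
time: 13.4
tool_pos: [0.4937, 0.0537, 0.1367]
tool_rot: [-0.001, 0.613, 0.79, -0.001]
contact_force: [0.0, 0.2, -0.7]
gripper_width: 0.526
grasp_force: 61.3
0.526150981180678 [ 0.02109036  0.18370505 -0.73876282]
from [0.4938 0.053  0.137 ] yaw 14.3 tilt 0.10 j6 -0.29 t 13.45
[-0.0, 0.002, 0.86] rz 0.0007
```

View pics/w4.png

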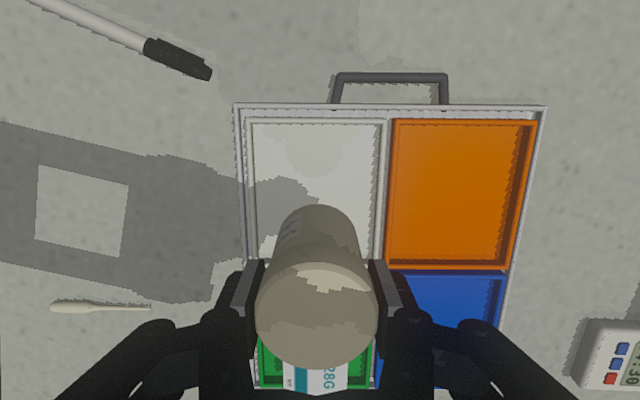

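The wrist view shows the jar held upright at (318,290) over the white liner (250–385, 120–260).

```bash
python3 -m jog '[0,0,0.2,0,0,0,0,0,0.45,0,0,0,0,0,0.7,0,0,0,0,0,0.8,0,0,0,0,0,0.86,0,0,0,0,0,0.86,0,0,0]'; python3 -m jog '[0,0,0.015,0,0,0,0,0,0.015,0,0,0,0,0,0.015,0,0,0]';python3 -m jog '[0,0,0.01,0,0,0,0,0,0.01,0,0,0,0,0,0.01,0,0,0]'
```

```text
time: 14.2
tool_pos: [0.4948, 0.0528, 0.0521]
tool_rot: [0.0, 0.614, 0.79, 0.0]
contact_force: [-0.3, -0.0, -0.9]
gripper_width: 0.526
grasp_force: 61.4
time: 14.58
tool_pos: [0.4948, 0.0531, 0.0507]
tool_rot: [0.0, 0.613, 0.79, 0.0]
contact_force: [0.7, -0.3, -1.7]
gripper_width: 0.528
grasp_force: 61.4
time: 14.95
tool_pos: [0.4945, 0.0531, 0.0492]
tool_rot: [-0.0, 0.614, 0.79, -0.0]
contact_force: [0.9, -0.1, -1.3]
gripper_width: 0.528
grasp_force: 61.4
```

```bash
python3 -m jog '[0,0,0.01,0,0,0,0,0,0.01,0,0,0,0,0,0.01,0,0,0]';python3 -m jog '[0,0,0.01,0,0,0,0,0,0.01,0,0,0,0,0,0.01,0,0,0]'
```

```text
time: 15.32
tool_pos: [0.4945, 0.053, 0.0483]
tool_rot: [-0.0, 0.614, 0.79, -0.0]
contact_force: [0.6, 0.2, -1.2]
gripper_width: 0.529
grasp_force: 61.4
time: 15.7
tool_pos: [0.4948, 0.053, 0.0479]
tool_rot: [0.0, 0.614, 0.79, -0.0]
contact_force: [-2.1, -0.3, 6.3]
gripper_width: 0.524
grasp_force: 62.0
```

```bash
python3 -m jog '[0,0,0,0,0,0,0,0,0,0,0,0,0,0,0,0,0,0,0,0,0,0,0,0]' 85; python3 -m jog '[0,0,-0.2,0,0,0,0,0,-0.6,0,0,0,0,0,-1,0,0,0,0,0,-1,0,0,0]'
python3 - <<'E'
from h import *
plan(.465,-.395,.155,-17)
E
```

```text
time: 16.2
tool_pos: [0.4945, 0.0531, 0.0472]
tool_rot: [-0.0, 0.614, 0.79, -0.0]
contact_force: [0.3, 0.3, 0.2]
gripper_width: 0.998
grasp_force: 0.0
time: 16.7
tool_pos: [0.4973, 0.053, 0.1516]
tool_rot: [0.003, 0.614, 0.79, 0.002]
contact_force: [0.5, -0.1, -0.0]
gripper_width: 0.996
grasp_force: 0.0
from [0.4973 0.053  0.1516] yaw 14.3 tilt 0.47 j6 -0.29 t 16.7
[-0.852, -0.284, -0.007] rz 0.0348
[-0.878, -0.189, -0.007] rz 0.0348
[-0.894, -0.092, -0.007] rz 0.0348
[-0.898, 0.006, -0.007] rz 0.0348
[-0.892, 0.104, -0.007] rz 0.0348
```

```bash
python3 -m jog '[-0.4,-0.14,0,0,0,0.017,-0.85,-0.285,0,0,0,0.035]'; python3 -m jog '[-0.44,-0.1,0,0,0,0.017,-0.88,-0.19,0,0,0,0.035]'; python3 -m jog '[-0.45,-0.05,0,0,0,0.017,-0.9,-0.09,0,0,0,0.035]'; python3 -m jog '[-0.45,0,0,0,0,0.017,-0.9,0,0,0,0,0.035]'; python3 -m jog '[-0.45,0.05,0,0,0,0.017,-0.89,0.1,0,0,0,0.035,-0.89,0.1,0,0,0,0.035,-0.89,0.1,0,0,0,0.035]'
python3 - <<'E'
from h import *
f,T,C,st=look("w5");r=topobj(C,f,T,.066,(.468,-.400),.045)
plan(r[0][0]/1000,r[0][1]/1000,.034,-16.5)
E
```

```text
time: 16.95
tool_pos: [0.4871, -0.0367, 0.146]
tool_rot: [-0.001, 0.656, 0.755, -0.0]
contact_force: [0.2, 0.3, -0.3]
gripper_width: 0.992
grasp_force: 0.0
time: 17.2
tool_pos: [0.4804, -0.1272, 0.1458]
tool_rot: [-0.001, 0.697, 0.717, -0.0]
contact_force: [0.8, 0.0, 0.6]
gripper_width: 0.992
grasp_force: 0.0
time: 17.45
tool_pos: [0.474, -0.2174, 0.1457]
tool_rot: [-0.001, 0.736, 0.677, -0.0]
contact_force: [0.0, 0.5, -0.5]
gripper_width: 0.996
grasp_force: 0.0
time: 17.7
tool_pos: [0.4669, -0.3071, 0.1456]
tool_rot: [-0.001, 0.772, 0.636, -0.0]
contact_force: [0.6, -0.0, 0.0]
gripper_width: 0.993
grasp_force: 0.0
time: 18.2
tool_pos: [0.4603, -0.3945, 0.1458]
tool_rot: [-0.001, 0.805, 0.593, 0.0]
contact_force: [-0.2, 0.3, 0.3]
gripper_width: 0.995
grasp_force: 0.0
obj 2974 touches border False [ 469.6 -400.6] [41.8 33.3] 74.9 medz 0.0657
from [ 0.4605 -0.3942  0.1461] yaw -17.1 tilt 0.12 j6 -0.53 t 18.25
[-0.017, 0.053, 0.561] rz -0.0018
[-0.017, 0.053, 0.561] rz -0.0018
```

View pics/w5.png

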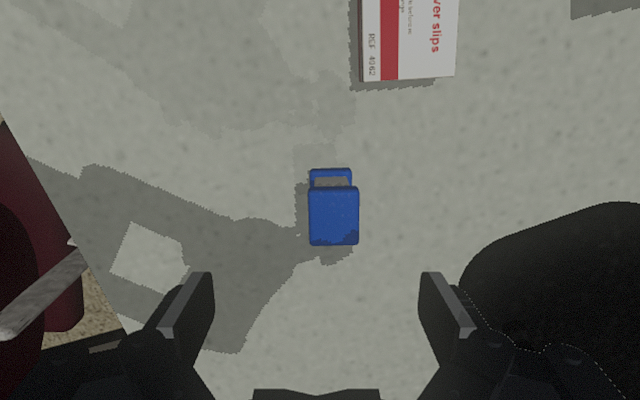

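The wrist view shows the label box at (333,215), aligned within 2°, with the monitor's foot at the right (≥465, 210–400). I check how high that foot is before descending.

Run:
```python
from h import *
d=np.load("top0.npy",allow_pickle=True).item();f=d["f"];C=cloud(f,cam(f))
a=np.radians(-16);Y=np.array([np.cos(a),np.sin(a)]);X=np.array([-Y[1],Y[0]]);D=C[...,:2]-np.array([.4696,-.4006]);py=D@Y;px=D@X
for lo,hi in((.03,.06),(.06,.09),(.09,.12),(.12,.16),(.16,.2)):
    m=(py>lo)&(py<hi)&(abs(px)<.055);print(lo,hi,m.sum(),C[...,2][m].max().round(3), np.percentile(C[...,2][m],50).round(3))
```

```text
0.03 0.06 260 0.012 0.0
0.06 0.09 270 0.011 0.001
0.09 0.12 372 0.479 0.003
0.12 0.16 1240 0.485 0.41
0.16 0.2 474 0.486 0.004
```

Run:
```python
from h import *
d=np.load("top0.npy",allow_pickle=True).item();f=d["f"];C=cloud(f,cam(f))
d=np.load("scene0.npy",allow_pickle=True).item();f=d["f"];C2=cloud(f,cam(f))
P=np.vstack([C.reshape(-1,3),C2.reshape(-1,3)])
r=np.hypot(P[:,0]-.4696,P[:,1]+.4006)
for lo,hi in((.02,.05),(.08,.12),(.12,.2),(.2,.3),(.3,.4),(.4,.5)):
    m=(P[:,2]>lo)&(P[:,2]<hi)&(r>.035)&(r<.3)&(P[:,0]>.42)&(np.hypot(P[:,0]-.55,P[:,1]+.3)>.06)&(P[:,1]<-.3)
    if m.any(): i=np.argsort(r[m])[:200];print(lo,hi,m.sum(),r[m][i[[0,min(20,len(i)-1)]]].round(3),P[m][i[min(20,len(i)-1)]].round(3))
```

```text
0.02 0.05 598 [0.144 0.168] [ 0.589 -0.518  0.024]
0.08 0.12 417 [0.198 0.201] [ 0.574 -0.572  0.112]
0.12 0.2 2255 [0.159 0.163] [ 0.625 -0.45   0.188]
0.2 0.3 4549 [0.138 0.142] [ 0.602 -0.451  0.286]
0.3 0.4 4842 [0.117 0.121] [ 0.579 -0.452  0.389]
0.4 0.5 9072 [0.108 0.111] [ 0.581 -0.404  0.451]
```

The monitor stands at least 110 mm away and leans in only higher up, so I descend first and shift over while low.

```bash
python3 -m jog '[-0.03,0.06,0.3,0,0,-0.004,-0.035,0.1,0.7,0,0,-0.007,-0.035,0.1,0.7,0,0,-0.007]'; python3 -m jog '[0,0,0.2,0,0,0,0,0,0.43,0,0,0,0,0,0.43,0,0,0,0,0,0.43,0,0,0]' ; python3 -m jog '[0,0,0,0,0,0,0,0,0,0,0,0,0,0,0,0,0,0,0,0,0,0,0,0,0,0,0,0,0,0]' 0; python3 -m jog '[0,0,-0.1,0,0,0,0,0,-0.3,0,0,0,0.1,-0.1,-0.6,0,0,0,0.2,-0.2,-0.9,0,0,0,0.2,-0.2,-1,0,0,0,0.2,-0.2,-1,0,0,0]'; python3 -c "
from h import *
plan(.627,-.042,.14,14.2)"
```

```text
time: 18.62
tool_pos: [0.4676, -0.3981, 0.0731]
tool_rot: [-0.004, 0.798, 0.603, -0.0]
contact_force: [-0.1, 0.6, 0.1]
gripper_width: 1.0
grasp_force: 0.0
time: 19.12
tool_pos: [0.47, -0.4022, 0.0356]
tool_rot: [0.001, 0.798, 0.602, 0.0]
contact_force: [-0.7, 0.2, 0.1]
gripper_width: 0.994
grasp_force: 0.0
time: 19.75
tool_pos: [0.4697, -0.4021, 0.035]
tool_rot: [0.001, 0.798, 0.602, 0.0]
contact_force: [-0.3, 0.6, 3.7]
gripper_width: 0.385
grasp_force: 59.9
time: 20.5
tool_pos: [0.4562, -0.3776, 0.1357]
tool_rot: [0.001, 0.798, 0.602, 0.0]
contact_force: [-0.4, -0.8, -2.2]
gripper_width: 0.385
grasp_force: 59.7
from [ 0.4562 -0.3776  0.1357] yaw -15.9 tilt 0.15 j6 -0.54 t 20.5
[0.924, 0.18, -0.011] rz -0.0418
[0.892, 0.3, -0.011] rz -0.0418
[0.845, 0.414, -0.011] rz -0.0418
[0.784, 0.522, -0.011] rz -0.0418
```

```bash
python3 -m jog '[0.15,0.03,0,0,0,-0.007,0.46,0.09,0,0,0,-0.021,0.92,0.18,-0.01,0,0,-0.042]'; python3 -m jog '[0.45,0.15,0,0,0,-0.021,0.89,0.3,-0.01,0,0,-0.042]'; python3 -m jog '[0.42,0.21,0,0,0,-0.021,0.845,0.415,-0.01,0,0,-0.042]'; python3 -m jog '[0.39,0.26,0,0,0,-0.021,0.65,0.43,-0.01,0,0,-0.042,0.78,0.52,-0.01,0,0,-0.042,0.78,0.52,-0.01,0,0,-0.042]'
python3 - <<'E'
from h import *
f,T,C,st=look("w6");print(st["gripper_width"],st["contact_force"])
plan(.627,-.042,.046,14.2)
E
```

```text
time: 20.88
tool_pos: [0.4979, -0.2921, 0.1334]
tool_rot: [-0.001, 0.757, 0.654, -0.0]
contact_force: [0.7, -0.6, 0.5]
gripper_width: 0.387
grasp_force: 59.6
time: 21.12
tool_pos: [0.5408, -0.2071, 0.1344]
tool_rot: [-0.002, 0.711, 0.703, -0.0]
contact_force: [1.3, -0.0, -0.4]
gripper_width: 0.389
grasp_force: 59.6
time: 21.38
tool_pos: [0.5834, -0.1233, 0.1354]
tool_rot: [-0.001, 0.663, 0.749, -0.0]
contact_force: [0.5, -0.1, -0.4]
gripper_width: 0.386
grasp_force: 59.6
time: 21.88
tool_pos: [0.6257, -0.0415, 0.1372]
tool_rot: [-0.001, 0.613, 0.79, -0.001]
contact_force: [-0.6, -0.3, -0.6]
gripper_width: 0.392
grasp_force: 59.7
0.39225223336836734 [-0.55409092 -0.34121261 -0.58444579]
from [ 0.6255 -0.0423  0.1374] yaw 14.3 tilt 0.10 j6 -0.44 t 21.925
[-0.0, 0.015, 0.914] rz 0.0005
```

View pics/w6.png

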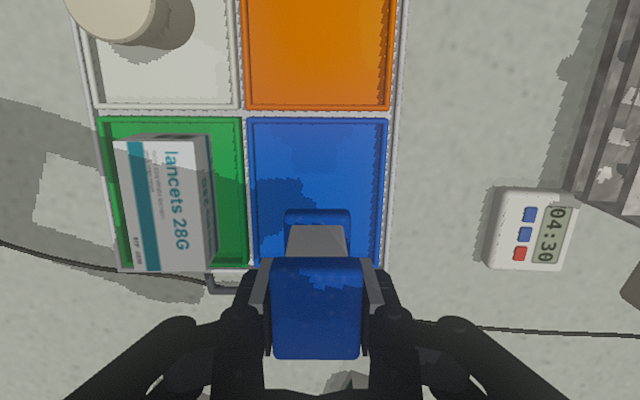

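The wrist view shows the label box held upright at (318,290) over the blue liner, the carton lying inside the green liner at (165,205), and the jar in the white one at (120,10).

```bash
python3 -m jog '[0,0.01,0.2,0,0,0,0,0.01,0.45,0,0,0,0,0.01,0.7,0,0,0,0,0.01,0.84,0,0,0,0,0.01,0.9,0,0,0,0,0.01,0.9,0,0,0]'; python3 -m jog '[0,0,0.01,0,0,0,0,0,0.01,0,0,0,0,0,0.01,0,0,0]';python3 -m jog '[0,0,0.01,0,0,0,0,0,0.01,0,0,0,0,0,0.01,0,0,0]';python3 -m jog '[0,0,0.01,0,0,0,0,0,0.01,0,0,0,0,0,0.01,0,0,0]'
```

```text
time: 22.68
tool_pos: [0.6269, -0.0423, 0.0482]
tool_rot: [-0.0, 0.614, 0.79, -0.0]
contact_force: [-0.4, 0.1, -0.4]
gripper_width: 0.386
grasp_force: 59.7
time: 23.05
tool_pos: [0.6273, -0.042, 0.0479]
tool_rot: [0.0, 0.614, 0.79, 0.0]
contact_force: [-0.1, -0.1, -0.7]
gripper_width: 0.39
grasp_force: 59.7
time: 23.42
tool_pos: [0.6269, -0.042, 0.0462]
tool_rot: [-0.0, 0.614, 0.79, -0.0]
contact_force: [-0.2, -0.5, -0.5]
gripper_width: 0.392
grasp_force: 59.7
time: 23.8
tool_pos: [0.6269, -0.042, 0.0453]
tool_rot: [-0.0, 0.614, 0.79, -0.0]
contact_force: [-0.1, -0.0, -0.9]
gripper_width: 0.386
grasp_force: 59.7
```

```bash
python3 -m jog '[0,0,0.01,0,0,0,0,0,0.01,0,0,0,0,0,0.01,0,0,0]';python3 -m jog '[0,0,0.01,0,0,0,0,0,0.01,0,0,0,0,0,0.01,0,0,0]'
```

```text
time: 24.18
tool_pos: [0.6269, -0.042, 0.0443]
tool_rot: [-0.0, 0.614, 0.79, -0.0]
contact_force: [-0.1, 0.8, -0.6]
gripper_width: 0.39
grasp_force: 59.7
time: 24.55
tool_pos: [0.6272, -0.0421, 0.044]
tool_rot: [0.0, 0.614, 0.79, 0.0]
contact_force: [-2.6, 0.6, 4.7]
gripper_width: 0.388
grasp_force: 60.3
```

```bash
python3 -m jog '[0,0,0,0,0,0,0,0,0,0,0,0,0,0,0,0,0,0,0,0,0,0,0,0]' 85; python3 -m jog '[0,0,-0.2,0,0,0,0,0,-0.6,0,0,0,0,0,-1,0,0,0,0,0,-1,0,0,0]'
python3 - <<'E'
from h import *
plan(.572,.345,.155,14.2)
E
```

```text
time: 25.05
tool_pos: [0.6269, -0.042, 0.0431]
tool_rot: [-0.0, 0.614, 0.79, -0.0]
contact_force: [0.3, -0.3, -0.2]
gripper_width: 0.996
grasp_force: 0.0
time: 25.55
tool_pos: [0.6304, -0.0426, 0.1503]
tool_rot: [0.005, 0.614, 0.79, 0.003]
contact_force: [-1.5, 0.1, 1.1]
gripper_width: 0.997
grasp_force: 0.0
from [ 0.6304 -0.0426  0.1503] yaw 14.3 tilt 0.63 j6 -0.43 t 25.55
[0.78, 0.078, -0.009] rz 0.0001
[0.78, 0.078, -0.009] rz 0.0001
[0.78, 0.078, -0.009] rz 0.0001
[0.78, 0.078, -0.009] rz 0.0001
[0.78, 0.077, -0.009] rz 0.0001
```

```bash
python3 -m jog '[0.4,0.04,-0.05,0,0,0,0.78,0.08,-0.1,0,0,0]'; python3 -m jog '[0.4,0.04,0,0,0,0,0.78,0.08,0,0,0,0]'; python3 -m jog '[0.4,0.04,0,0,0,0,0.78,0.08,0,0,0,0]'; python3 -m jog '[0.4,0.04,0,0,0,0,0.78,0.08,0,0,0,0]'; python3 -m jog '[0.4,0.04,0,0,0,0,0.78,0.08,0,0,0,0,0.78,0.08,0,0,0,0,0.78,0.08,0,0,0,0]'
python3 - <<'E'
from h import *
f,T,C,st=look("w7");r=topobj(C,f,T,.07,(.574,.351),.06)
plan(r[0][0]/1000,r[0][1]/1000,.035,14.2)
E
```

```text
time: 25.8
tool_pos: [0.615, 0.0361, 0.1536]
tool_rot: [-0.0, 0.614, 0.789, -0.0]
contact_force: [0.9, 0.6, 0.4]
gripper_width: 0.995
grasp_force: 0.0
time: 26.05
tool_pos: [0.6034, 0.1143, 0.1534]
tool_rot: [-0.0, 0.614, 0.79, -0.0]
contact_force: [0.4, 0.1, -0.7]
gripper_width: 0.995
grasp_force: 0.0
time: 26.3
tool_pos: [0.5918, 0.1919, 0.1533]
tool_rot: [-0.0, 0.614, 0.79, -0.0]
contact_force: [0.1, -0.3, -0.4]
gripper_width: 0.994
grasp_force: 0.0
time: 26.55
tool_pos: [0.5803, 0.2694, 0.1533]
tool_rot: [-0.0, 0.614, 0.79, -0.0]
contact_force: [0.9, 0.1, -0.2]
gripper_width: 0.993
grasp_force: 0.0
time: 27.05
tool_pos: [0.5692, 0.3453, 0.1531]
tool_rot: [0.0, 0.613, 0.79, -0.0]
contact_force: [0.2, 0.9, 0.7]
gripper_width: 0.993
grasp_force: 0.0
obj 7085 touches border False [574.  350.2] [64.  64.5] 59.7 medz 0.0682
from [0.5694 0.3449 0.1532] yaw 14.3 tilt 0.04 j6 0.18 t 27.1
[0.02, 0.029, 0.591] rz 0.0002
[0.02, 0.029, 0.591] rz 0.0002
```

View pics/w7.png

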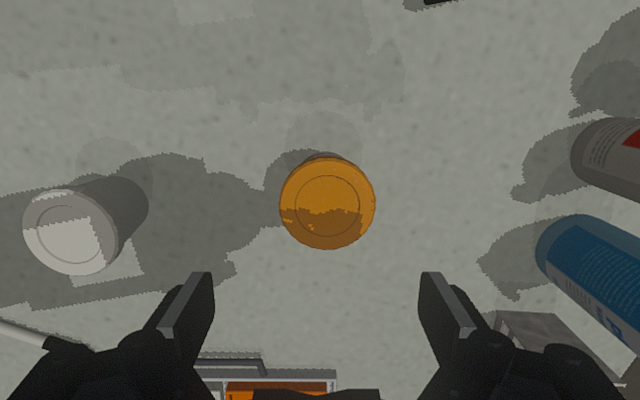

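The wrist view shows the orange cup at (327,203), the white cup at (75,230) and the bottles well to the right (≥ 540). The cup is at (574,350) mm.

```bash
python3 -m jog '[0.04,0.05,0.2,0,0,0,0.04,0.055,0.6,0,0,0,0.04,0.055,0.7,0,0,0,0.04,0.055,0.7,0,0,0]'; python3 -m jog '[0,0,0.2,0,0,0,0,0,0.48,0,0,0,0,0,0.48,0,0,0,0,0,0.48,0,0,0]' ; python3 -m jog '[0,0,0,0,0,0,0,0,0,0,0,0,0,0,0,0,0,0,0,0,0,0,0,0,0,0,0,0,0,0]' 0; python3 -m jog '[0,0,-0.1,0,0,0,0,0,-0.3,0,0,0,0,0,-0.6,0,0,0,0,0,-0.9,0,0,0,0,0,-1,0,0,0,0,0,-1,0,0,0]'; python3 -c "
from h import *
plan(.5965,.079,.14,14.2)"
```

```text
time: 27.6
tool_pos: [0.5731, 0.3503, 0.0817]
tool_rot: [-0.001, 0.614, 0.789, -0.001]
contact_force: [0.2, -1.0, 0.5]
gripper_width: 0.994
grasp_force: 0.0
time: 28.1
tool_pos: [0.5743, 0.3513, 0.0363]
tool_rot: [0.0, 0.614, 0.79, 0.001]
contact_force: [-0.1, 0.3, 0.6]
gripper_width: 0.999
grasp_force: 0.0
time: 28.72
tool_pos: [0.5752, 0.3517, 0.0376]
tool_rot: [0.001, 0.614, 0.79, 0.002]
contact_force: [0.4, -0.2, 5.4]
gripper_width: 0.754
grasp_force: 66.2
time: 29.48
tool_pos: [0.574, 0.3512, 0.1364]
tool_rot: [0.0, 0.614, 0.79, 0.001]
contact_force: [0.1, -0.3, -0.1]
gripper_width: 0.751
grasp_force: 66.0
from [0.574  0.3512 0.1364] yaw 14.3 tilt 0.10 j6 0.19 t 29.475
[-0.898, -0.152, -0.012] rz 0.0002
[-0.898, -0.151, -0.012] rz 0.0002
[-0.898, -0.15, -0.012] rz 0.0002
```

```bash
python3 -m jog '[-0.15,-0.02,0,0,0,0,-0.45,-0.08,0,0,0,0,-0.9,-0.15,0,0,0,0]'; python3 -m jog '[-0.45,-0.08,0,0,0,0,-0.9,-0.15,0,0,0,0]'; python3 -m jog '[-0.45,-0.08,0,0,0,0,-0.75,-0.13,0,0,0,0,-0.9,-0.15,0,0,0,0,-0.9,-0.15,0,0,0,0]'
python3 - <<'E'
from h import *
f,T,C,st=look("w8");print(st["gripper_width"],st["contact_force"])
plan(.5965,.079,.049,14.2)
E
```

```text
time: 29.85
tool_pos: [0.5802, 0.2586, 0.1332]
tool_rot: [-0.001, 0.613, 0.79, -0.001]
contact_force: [0.5, -0.2, 0.2]
gripper_width: 0.75
grasp_force: 66.0
time: 30.1
tool_pos: [0.5879, 0.1667, 0.1333]
tool_rot: [-0.001, 0.614, 0.79, -0.001]
contact_force: [0.8, -0.1, -0.5]
gripper_width: 0.75
grasp_force: 66.0
time: 30.6
tool_pos: [0.5963, 0.0775, 0.1343]
tool_rot: [-0.001, 0.614, 0.789, -0.0]
contact_force: [0.1, 0.8, -0.8]
gripper_width: 0.748
grasp_force: 66.0
0.7478827721135435 [ 0.05636316  0.77111436 -0.76523467]
from [0.5964 0.0784 0.1346] yaw 14.3 tilt 0.08 j6 -0.24 t 30.65
[0.006, 0.003, 0.856] rz 0.0004
```

View pics/w8.png

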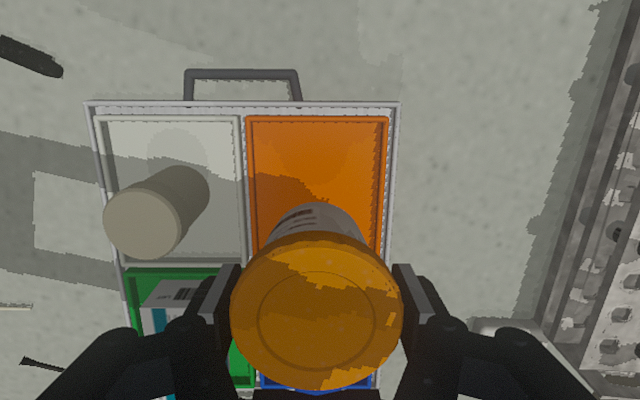

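The wrist view shows the orange cup held upright at (317,310) over the orange liner (250–388, 115–250), with the jar standing in the white liner at (155,215).

```bash
python3 -m jog '[0,0,0.2,0,0,0,0,0,0.45,0,0,0,0,0,0.7,0,0,0,0,0,0.8,0,0,0,0,0,0.85,0,0,0,0,0,0.85,0,0,0]'; python3 -m jog '[0,0,0.01,0,0,0,0,0,0.01,0,0,0,0,0,0.01,0,0,0]';python3 -m jog '[0,0,0.01,0,0,0,0,0,0.01,0,0,0,0,0,0.01,0,0,0]';python3 -m jog '[0,0,0.01,0,0,0,0,0,0.01,0,0,0,0,0,0.01,0,0,0]'
```

```text
time: 31.4
tool_pos: [0.597, 0.0785, 0.0505]
tool_rot: [0.0, 0.613, 0.79, 0.0]
contact_force: [-0.9, -0.3, -0.2]
gripper_width: 0.749
grasp_force: 66.0
time: 31.78
tool_pos: [0.5971, 0.0782, 0.0498]
tool_rot: [0.0, 0.614, 0.79, 0.0]
contact_force: [0.8, 0.9, -0.8]
gripper_width: 0.748
grasp_force: 66.0
time: 32.15
tool_pos: [0.5967, 0.0782, 0.0482]
tool_rot: [-0.0, 0.614, 0.79, -0.0]
contact_force: [0.2, 0.9, -1.1]
gripper_width: 0.745
grasp_force: 66.0
time: 32.52
tool_pos: [0.5968, 0.0783, 0.0472]
tool_rot: [-0.0, 0.614, 0.79, -0.0]
contact_force: [0.3, -0.7, -0.5]
gripper_width: 0.751
grasp_force: 66.0
```

```bash
python3 -m jog '[0,0,0.01,0,0,0,0,0,0.01,0,0,0,0,0,0.01,0,0,0]';python3 -m jog '[0,0,0.005,0,0,0,0,0,0.01,0,0,0,0,0,0.01,0,0,0]'
```

```text
time: 32.9
tool_pos: [0.597, 0.0782, 0.0466]
tool_rot: [0.0, 0.614, 0.79, 0.0]
contact_force: [-0.9, -0.8, 1.5]
gripper_width: 0.753
grasp_force: 66.2
time: 33.28
tool_pos: [0.5971, 0.0782, 0.0465]
tool_rot: [0.0, 0.614, 0.79, -0.0]
contact_force: [-2.8, 0.6, 7.5]
gripper_width: 0.749
grasp_force: 66.6
```

Contact; release, rise and move aside, then check from the top.

```bash
python3 -m jog '[0,0,0,0,0,0,0,0,0,0,0,0,0,0,0,0,0,0,0,0,0,0,0,0]' 85; python3 -m jog '[0,0,-0.2,0,0,0,0,0,-0.6,0,0,0,0,0,-1,0,0,0,0,0,-1,0,0,0]'; python3 -m jog '[0.3,0,-0.3,0,0,0,0.8,0,-0.8,0,0,0,0.8,0,-0.8,0,0,0]'; python3 -m jog '[0.5,0,-0.3,0,0,0,1,0,-0.5,0,0,0]';python3 -m jog '[0.5,-0.3,0,0,0,0,1,-0.6,0,0,0,0,1,-0.6,0,0,0,0,1,-0.6,0,0,0,0]'
python3 - <<'E'
from h import *
for n in("top","scene"):
    f=manip.grab_frame(n);T=cam(f);C=cloud(f,T);cv2.imwrite(f"pics/{n}9.png",f["img"])
    if n=="top":
        for h,p,r in((.079,(.5965,.079),.06),(.081,(.494,.053),.05),(.075,(.627,-.042),.05),(.05,(.524,-.067),.07),(.07,(.409,.286),.06),(.03,(.55,-.3006),.06)): 
            try: topobj(C,f,T,h,p,r,.012)
            except Exception as e: print(e)
im=cv2.resize(f["img"][120:320,150:500],None,fx=2,fy=2);cv2.imwrite("pics/c9.png",im)
print(manip.state()["time"])
E
```

```text
time: 33.78
tool_pos: [0.5967, 0.0783, 0.045]
tool_rot: [-0.0, 0.614, 0.79, -0.0]
contact_force: [0.1, 0.0, -0.4]
gripper_width: 0.997
grasp_force: 0.0
time: 34.28
tool_pos: [0.6003, 0.0783, 0.1521]
tool_rot: [0.004, 0.614, 0.79, 0.003]
contact_force: [0.0, 0.0, -0.4]
gripper_width: 0.995
grasp_force: 0.0
time: 34.65
tool_pos: [0.5782, 0.158, 0.23]
tool_rot: [0.002, 0.612, 0.791, 0.003]
contact_force: [-0.4, -0.9, -0.1]
gripper_width: 0.993
grasp_force: 0.0
time: 34.9
tool_pos: [0.552, 0.2529, 0.2755]
tool_rot: [-0.0, 0.614, 0.789, -0.0]
contact_force: [0.7, -0.1, 0.6]
gripper_width: 0.994
grasp_force: 0.0
time: 35.4
tool_pos: [0.4695, 0.3341, 0.2744]
tool_rot: [0.0, 0.614, 0.79, -0.001]
contact_force: [0.0, -0.7, 0.1]
gripper_width: 0.997
grasp_force: 0.0
obj 290 touches border False [596.7  77.6] [62.9 62.3] 43.2 medz 0.0784
obj 151 touches border False [493.9  54.8] [40.3 43.9] 88.5 medz 0.0812
obj 117 touches border False [625.8 -40.5] [34.5 39.7] 14.4 medz 0.0758
obj 426 touches border False [522. -67.] [53.7 94.6] 13.7 medz 0.0508
obj 297 touches border False [408.9 286.2] [61.  60.4] 88.3 medz 0.0704
obj 333 touches border False [ 550.4 -300.3] [63.8 63.8] 76.2 medz 0.0307
35.5
```

View pics/c9.png

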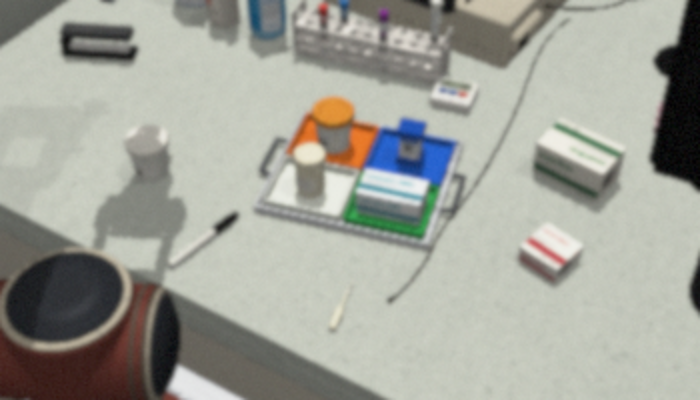

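The crop shows all four things upright in their liners: cup (333,125), jar (310,170), label box (411,140) and carton (393,192). The white cup (148,150) and red-banded carton (550,250) stand where they were.

```bash
python3 -c "
from plant import manip
print(manip.job_done())"
```

```text
the job is handed in; nothing more can be done
None
```

The job is handed in at about 35 s with all four items upright, centred within about 3 mm in their matching liners, and the white-lidded cup and red-banded carton unmoved; no verdict came back.

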